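# Close up the hatching box over its egg tray

### The job

Set the egg tray down flat in the grey hatching box, with its notch over the key on the box floor. Then close the box with its cover: hook the cover's front lip under the hood at the front of the box, pivot the back down, and press until the spring catch snaps over it and the cover lies flat. Let go, and leave the other things on the table standing where they are.

Things in the scene. Friction and masses are not known exactly. Their poses are not given: they have to be found in the camera images.
- hatch_box: Fixed grey open box, 152 (x) x 144 (y) mm, front (-x) towards the robot, tall back wall at +x. Origin: centre of underside, z up. In mm in this frame: bay x -57 to 45, y -62 to 62, floor z 5; rim round it = seat of the cover, z 46. To close: cover tilted 30 deg (at least 22), back end up, lip just above z 46, first under the hood, then lower the back while the lip slides to the slot's end.
- bay_floor (a point): Middle of the bay's floor (box frame x -6, y 0, z 5 mm). The seated tray's origin lies here (play 3.5 to 4 mm each way), its x axis along the box's x axis.
- key_top (a point): Top of the key, an upright block on the box floor against the front of the bay: box frame x -57 to -44, y 23 to 33, z 5 to 25 mm; this point is the middle of its top.
- slot (a point): Middle of the inner end of the front slot, on the seat: box frame x -71, y 0, z 46 mm. The front ledge runs from here to x -57. A sloping hood roofs it: underside z 54 at x -71, z 57 at its free edge x -60; its top edge z 61. Side cheeks at y -68 and 68. The closed lip lies 1 to 4 mm from this end.
- back_wall (a point): Middle of the back wall's front face at seat height: box frame x 58, y 0, z 46 mm; the wall's top is at z 91. From the hood's edge to this face are 118 mm, less than the cover's length, so the cover cannot go in flat.
- catch (a joint): Spring catch in the middle of the back wall: steel nose 30 mm wide, stands out 8 mm over the cover's rear edge; slope on top (box frame z 67 down to 53 mm), flat underside z 52. In m: 0 = out, 0.012 = pushed back. The cover's rear edge, pushed down with 5 to 12 N, drives it back; it then springs out over the cover. Finish by pressing on the cover's press mark.
- egg_tray: Loose aluminium tray, 95 (x) x 116 (y) mm, plate 5 mm thick, dark egg holes, low rims to z 8, 0.16 kg. Origin: centre of underside, z up. Grip: upright rib on its middle, 44 mm in x, 12 mm thick in y, z 5 to 33. One notch in the front (-x) edge, y 19 to 37, 20 mm deep. Turned round it stands on the key. Starts flat on the table beside the box (either side), yaw within 0.5.
- tray_notch (a point): Middle of the tray's notch at the underside: tray frame x -37.5, y 28, z 0 mm.
- cover: Loose grey plastic plate, 125 (x) x 130 (y) x 5 mm, dark vent lines, 0.18 kg. Origin: centre of underside, z up. Grip: upright rib on its middle, 44 mm in x, 12 mm thick in y, z 5 to 33. Lip = the plain -x edge; three short ridges (press mark) at x 45 to 57, y 0 mark the rear. Starts flat, rib up, on the other side of the box from the tray, yaw within 0.5. Closed: x -6.5, y 0, z 46 in the box frame.
- cover_lip (a point): Middle of the cover's front lip, lower edge: cover frame x -62.5, y 0, z 0 mm.
- cover_rear (a point): Middle of the cover's rear edge, lower edge: cover frame x 62.5, y 0, z 0 mm.
- tape_roll: Bystander: loose roll of tape, 96 mm wide, 25 mm high, lying behind the box; origin centre of underside.
- glass_beaker: Bystander: loose clear drinking glass, 75 mm wide, 83 mm high, behind and to the left of the box; origin centre of underside.

How it is judged:
By the outcome, as a careful person would: the job done as asked, in the order asked, and still so for the second after the job is handed in, with the robot touching nothing.
It also fails if it takes over 61 s, if anything falls off the work surface, if the arm or the gripper's body presses on something with over 40 N, if the wrist force passes 120 N, or if a joint passes its speed limit or range.

### The arm

A 6-joint arm with a two-finger parallel gripper is mounted at the origin on a cart in front of the work surface, level with it; the furniture and walls round the work are solid. World frame = base frame: x ahead of the robot, y to its left, z up, the work surface at z = 0. Lengths are in m, angles in rad, forces in N, time in s.
With the tool pointing down it reaches from about 0.275 to 0.875 m from the base axis. Payload 12.5 kg.
Tool frame: the origin (TCP) lies at the very end of the fingers, on their centre line; the grasp point (between the pads) lies 19 mm behind it; x points along the fingers, z is the direction in which the jaws open and shut, and the axes are right-handed (so a half turn about x gives the same grasp; the last joint's range is limited). The gripper opens to 85 mm and grips with 20 to 120 N. Pads are 22 mm wide; open, the fingers measure 114 mm over their backs; the gripper's body (76 mm by 85 mm) begins 54 mm behind the grasp point. The pads swing forward as they close: fully open they stand 13 mm farther back than shut.
Start: joints at [-1.222, 0.351, 1.652, -0, 1.139, -0.085], TCP at [0.231, -0.499, 0.231] pointing down, gripper open.
Joint ranges: [-2.75, 2.75], [-0.79, 2.1], [0.01, 2.65], [-1.57, 4.71], [0.07, 3.14], [-2.87, 2.87]. Speed limits (rad/s): [2.22, 2.22, 2.79, 3.14, 3.14, 3.14].

### API

Orientations are given as a rotation vector (axis times angle).
In Python, from station import bot, get_image, camera_info gives the robot as it stands.
- The arm moves only by the shell command python3 -m jog 'ROWS' [FORCE]. ROWS is a JSON object of lists of equal length, an entry for each row: "dp": the shift along the world's x, y, z in mm, a list of three; "turn": the turn, a rotation vector about the world's x, y, z in rad, a list of three; "jaw": the opening, from 0 (shut) to 1 (fully open). A call has 1 to 12 rows; each row is the pose to reach, as a shift and turn from the pose commanded when the call began; what a row does not reach only later rows make up. A row lasts 1/12 s, in which the tool goes at most 41.7 mm and 7.16 degrees, less where a joint would pass 70% of its speed; a pose out of reach is approached as far as the arm can. A call with a gripper value outside its range is refused whole. The fingers move at their own pace and stop on an object; FORCE is the grip in N (left out, the last holds). Time passes only in rows, so rows that repeat a pose let the fingers close. It gives the time, the measured TCP pose, the force and the opening at its end, in the units of the state.
- bot.get_obs(): the state, without advancing time (a new reading comes with each control period).
- get_image(name): name is "side" or "top"; returns (picture, depth): 400x640x3 uint8, red, green, blue; 400x640 float32, m along the optical axis (not along the pixel's ray), 0 where there is no reading.
- camera_info(name): a dict with "intrinsics" (3x3 intrinsics, pixels), "k1" (the pictures are not rectified: a ray, as slopes to the right and down, at radius r is drawn at 1 + k1 r^2 times it, then the intrinsics apply), "world_from_camera" (4x4, takes a point from camera to world coordinates). Camera axes: x right, y down, z forward; pixel columns grow to the right and rows downward; lengths in m; the calibration is good to about 2 mm. A picture is of the moment at which its call begins. camera_info takes no time and is no camera call.
- bot.job_done(): hands the job in, once; it reports no verdict.
The state is a dict: "time": time; "q": joint angles; "qd": joint speeds; "joint_torque": joint torques, N m; "ee_pos": TCP position; "tcp_rot": TCP orientation; "ft_force": force on the tool from outside, world axes, zero at the start; "torque": the same for the moment, N m; "grip_width": finger opening in m.
Only numpy, scipy, OpenCV 4.12 (cv2) and the standard library are available. Lean on these libraries where they do the work, as an engineer would, in place of code of your own. Each camera call takes 0.05 s, during which the arm holds its last target.

## Working session

There is one attempt and no reset: what is moved stays moved. The work goes in short steps, Python scripts to look and compute and a shell command to move; the robot and the scene stay as the last step left them, time stands still between calls to the robot, and variables do not carry over. Pictures are saved under pics/ and viewed, and the job is handed in when it is done.

```bash
ls; mkdir -p pics; python3 - <<'E'
from station import bot,get_image,camera_info
import cv2,numpy as np
for n in("side","top"):
    im,d=get_image(n); cv2.imwrite(f"pics/{n}0.png",im[:,:,::-1]); np.save(f"pics/{n}0.npy",d)
    c=camera_info(n); print(n,c)
print(bot.get_obs())
E
```

```text
pics
side {'intrinsics': array([[389.20012759,   0.        , 320.24979694],
       [  0.        , 389.20012759, 206.29003603],
       [  0.        ,   0.        ,   1.        ]]), 'k1': -0.03964129323625898, 'world_from_camera': array([[-0.99824658,  0.01832832, -0.05628364,  0.64319921],
       [ 0.05596226,  0.60205228, -0.79649311,  0.89198762],
       [ 0.01928731, -0.79824628, -0.60202232,  0.73605511],
       [ 0.        ,  0.        ,  0.        ,  1.        ]])}
top {'intrinsics': array([[369.47720181,   0.        , 317.23575776],
       [  0.        , 369.47720181, 203.12347059],
       [  0.        ,   0.        ,   1.        ]]), 'k1': 0.02298341541850797, 'world_from_camera': array([[ 0.00654649, -0.98174054,  0.19011223,  0.37603157],
       [-0.99984152, -0.00327873,  0.01749807,  0.00333658],
       [-0.01655524, -0.19019666, -0.98160642,  1.00519866],
       [ 0.        ,  0.        ,  0.        ,  1.        ]])}
{'time': 0.1, 'q': array([-1.22157631e+00,  3.51219448e-01,  1.65237177e+00,  4.00893128e-06,
        1.13912529e+00, -8.46249300e-02]), 'qd': array([-0.00059408,  0.00188382, -0.00107808, -0.00114794, -0.00092733,
        0.00152432]), 'joint_torque': array([ 1.06881421e-04, -5.06833398e+01, -2.91874355e+01, -1.31123893e-04,
        2.64816037e-03, -1.22708124e-05]), 'ee_pos': array([ 0.23110412, -0.49874674,  0.23078751]), 'tcp_rot': array([ 0.88465175,  1.38466845, -0.88352551]), 'ft_force': array([-0.12131026,  0.3593319 , -0.27612194]), 'torque': array([-0.02243083,  0.0126162 , -0.01572732]), 'grip_width': 0.08575478817863287}
```

View pics/top0.png

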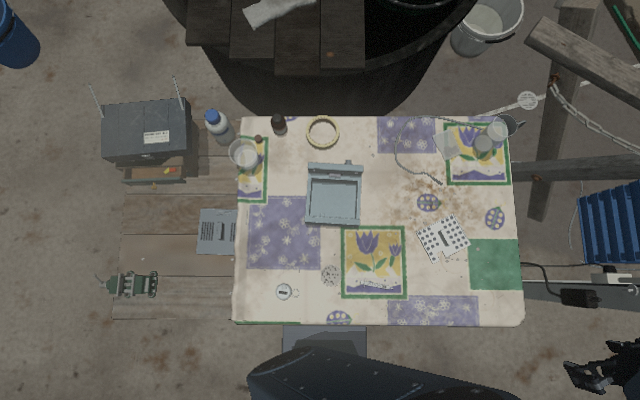

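View pics/side0.png

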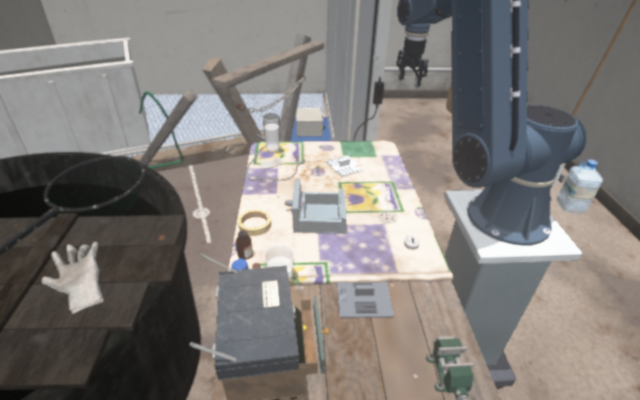

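```bash
cat > h.py <<'E'
from station import bot,get_image,camera_info
import cv2,numpy as np
def rays(n,uv):
    c=camera_info(n);K=c["intrinsics"]
    p=cv2.undistortPoints(np.array(uv,float).reshape(-1,1,2),K,np.array([c["k1"],0,0,0.]))[:,0]
    T=c["world_from_camera"]
    d=np.c_[p,np.ones(len(p))]@T[:3,:3].T
    return T[:3,3],d
def plane(n,uv,z):
    o,d=rays(n,uv); return o+d*((z-o[2])/d[:,2])[:,None]
def proj(n,P):
    c=camera_info(n);T=np.linalg.inv(c["world_from_camera"]);P=np.atleast_2d(P)@T[:3,:3].T+T[:3,3]
    return cv2.projectPoints(P,np.zeros(3),np.zeros(3),c["intrinsics"],np.array([c["k1"],0,0,0.]))[0][:,0]
def cloud(n,d):
    v,u=np.mgrid[:400,:640]; uv=np.c_[u.ravel(),v.ravel()]
    o,r=rays(n,uv); return (o+r*d.reshape(-1,1)).reshape(400,640,3)
def crop(n,im,x0,y0,x1,y1,s,out):
    c=cv2.resize(im[y0:y1,x0:x1,::-1],None,fx=s,fy=s,interpolation=cv2.INTER_CUBIC); cv2.imwrite(out,c)
E
python3 - <<'E'
from h import *
t=cv2.imread("pics/top0.png");s=cv2.imread("pics/side0.png")
R=lambda im,x0,y0,x1,y1,k:cv2.resize(im[y0:y1,x0:x1],None,fx=k,fy=k,interpolation=cv2.INTER_CUBIC)
a=R(t,185,190,255,265,5);b=R(t,295,150,370,225,5)[:375];c=R(t,405,200,480,275,5)
cv2.imwrite("pics/tc.png",np.hstack([cv2.resize(a,(350,375)),b[:, :225*5//3] ]))
cv2.imwrite("pics/tc2.png",R(t,405,205,480,270,8))
cv2.imwrite("pics/sc.png",R(s,280,140,400,330,3))
d=np.load("pics/top0.npy");C=cloud("top",d)
for (u,v) in [(215,255),(205,240),(215,232),(205,220),(333,200),(355,180),(337,222),(345,175),(440,250),(445,240),(443,234),(260,230),(160,260),(323,130),(245,160)]: print(u,v,C[v,u].round(4))
E
```

```text
215 255 [0.4269 0.2969 0.    ]
205 240 [0.4666 0.3243 0.0072]
215 232 [0.4888 0.2995 0.0039]
205 220 [0.5214 0.3281 0.0066]
333 200 [ 0.5787 -0.0223  0.0049]
355 180 [ 0.6255 -0.0802  0.0444]
337 222 [ 0.5102 -0.0312  0.0566]
345 175 [ 0.639  -0.0535  0.0454]
440 250 [ 0.4434 -0.3074  0.005 ]
445 240 [ 0.4677 -0.3137  0.0314]
443 234 [ 0.4832 -0.309   0.0326]
260 230 [ 0.4955  0.1779 -0.0023]
160 260 [ 4.130e-01  4.446e-01 -1.000e-04]
323 130 [0.7843 0.0061 0.0021]
245 160 [0.6814 0.2179 0.0424]
```

View pics/tc.png

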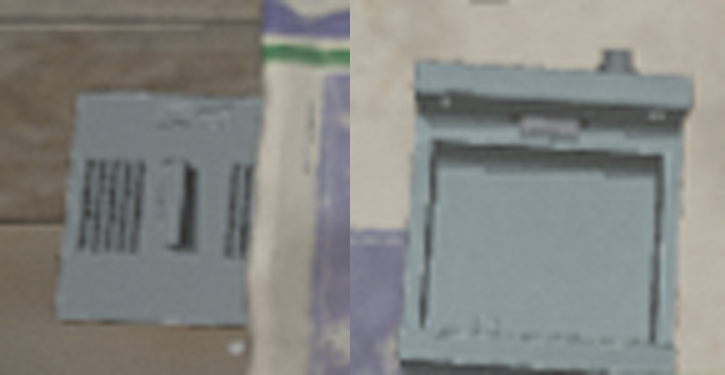

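View pics/tc2.png

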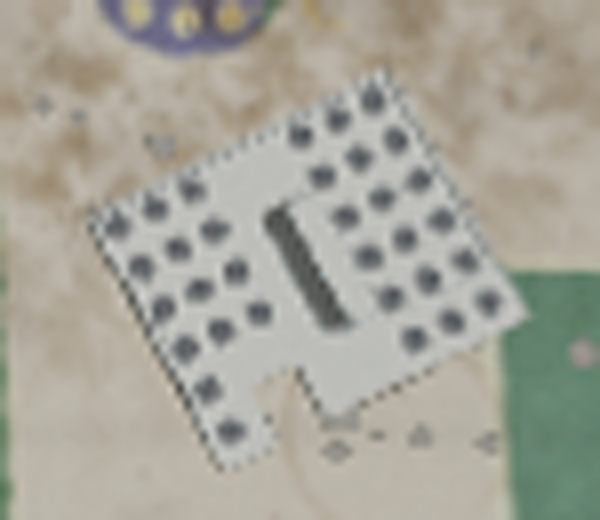

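View pics/sc.png

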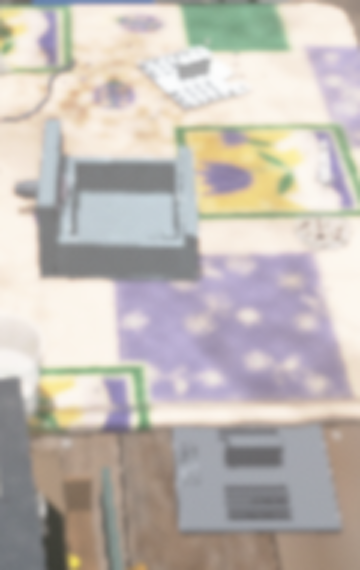

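```bash
cat > m.py <<'E'
from h import *
t=cv2.imread("pics/top0.png");C=cloud("top",np.load("pics/top0.npy"))
hsv=cv2.cvtColor(t,cv2.COLOR_BGR2HSV)
def show(name,m,x0,y0,x1,y1,z,zs=None):
    mm=np.zeros(m.shape,np.uint8);mm[y0:y1,x0:x1]=m[y0:y1,x0:x1]
    cs=cv2.findContours(mm,cv2.RETR_EXTERNAL,cv2.CHAIN_APPROX_NONE)[0]
    c=max(cs,key=cv2.contourArea)
    P=plane("top",c[:,0],z)[:,:2].astype(np.float32)
    r=cv2.minAreaRect(P*1000);print(name,cv2.contourArea(c),"ctr",np.round(r[0],1),"size",np.round(r[1],1),"ang",round(r[2],2))
    return P
# ribs by depth
for n,b in (("tray",(405,205,480,270)),("cover",(185,190,255,265))):
    x0,y0,x1,y1=b
    sub=C[y0:y1,x0:x1].reshape(-1,3); k=sub[(sub[:,2]>.022)&(sub[:,2]<.05)]
    print(n,"rib pts",len(k),"z",np.median(k[:,2]),"mean",k[:,:2].mean(0).round(4),cv2.minAreaRect((k[:,:2]*1000).astype(np.float32)),"pca",end=" ")
    q=k[:,:2]-k[:,:2].mean(0);u,s,v=np.linalg.svd(q);a=v[0]*np.sign(v[0][0]);print(np.arctan2(a[1],a[0]).round(3))
S,V=hsv[...,1],hsv[...,2]
print(hsv[225,425],hsv[245,460],hsv[260,430],hsv[215,420],"cover",hsv[250,200],hsv[250,225],hsv[225,212],"wood",hsv[258,215],hsv[230,190],"box",hsv[200,333],hsv[185,308],hsv[222,335])
E
python3 m.py
```

```text
tray rib pts 95 z 0.03155999146086497 mean [ 0.4747 -0.3155] ((475.4516296386719, -316.35467529296875), (43.288116455078125, 13.160979270935059), 26.16311264038086) pca 0.45
cover rib pts 84 z 0.0313213672723921 mean [0.4896 0.2795] ((489.7684020996094, 280.0882263183594), (11.943429946899414, 40.2306022644043), 89.54965209960938) pca -0.037
[ 18  55 161] [ 98   8 122] [ 23  23 147] [ 19  39 176] cover [ 94  16 126] [ 97  18 130] [90 16 98] wood [ 18  51 120] [ 16  57 103] box [ 92  23 152] [ 96  27 151] [ 92  23 152]
```

```bash
cat >> m.py <<'E'
H=hsv[...,0]
print("tray white",hsv[232,440],hsv[215,450])
def line(P,sel,name):
    p=P[sel]; v=cv2.fitLine(p*1000,cv2.DIST_HUBER,0,.01,.01).ravel(); print("  ",name,len(p),"dir",np.round(np.arctan2(v[1],v[0]),3),"pt",np.round(v[2:],1)); return v
m=((S<20)&(V>80)).astype(np.uint8)
m=cv2.morphologyEx(m,cv2.MORPH_CLOSE,np.ones((5,5)))
P=show("tray",m,405,205,480,270,.006)
m2=((H>80)&(H<115)&(S<35)&(V>60)).astype(np.uint8);m2c=cv2.morphologyEx(m2,cv2.MORPH_CLOSE,np.ones((5,5)))
Pc=show("cover",m2c,185,190,238,265,.005)
Pb=show("box",m2c,290,170,375,240,.046)
np.savez("pics/c.npz",P=P,Pc=Pc,Pb=Pb)
vis=t.copy();vis[m>0]=(0,0,255);vis[(m2c>0)]=(0,255,0)
cv2.imwrite("pics/mask.png",np.vstack([cv2.resize(v[150:275,185:485],None,fx=2.5,fy=2.4) for v in (t,vis)]))
E
python3 m.py
```

```text
tray rib pts 95 z 0.03155999146086497 mean [ 0.4747 -0.3155] ((475.4516296386719, -316.35467529296875), (43.288116455078125, 13.160979270935059), 26.16311264038086) pca 0.45
cover rib pts 84 z 0.0313213672723921 mean [0.4896 0.2795] ((489.7684020996094, 280.0882263183594), (11.943429946899414, 40.2306022644043), 89.54965209960938) pca -0.037
[ 18  55 161] [ 98   8 122] [ 23  23 147] [ 19  39 176] cover [ 94  16 126] [ 97  18 130] [90 16 98] wood [ 18  51 120] [ 16  57 103] box [ 92  23 152] [ 96  27 151] [ 92  23 152]
tray white [45 11 89] [ 45   6 182]
tray 1485.5 ctr [ 476.  -316.9] size [121.1 117.3] ang 26.06
cover 1577.0 ctr [491.4 295.3] size [101.4 123.7] ang 87.65
box 2882.0 ctr [579.  -21.2] size [145.1 158.4] ang 85.89
```

View pics/mask.png

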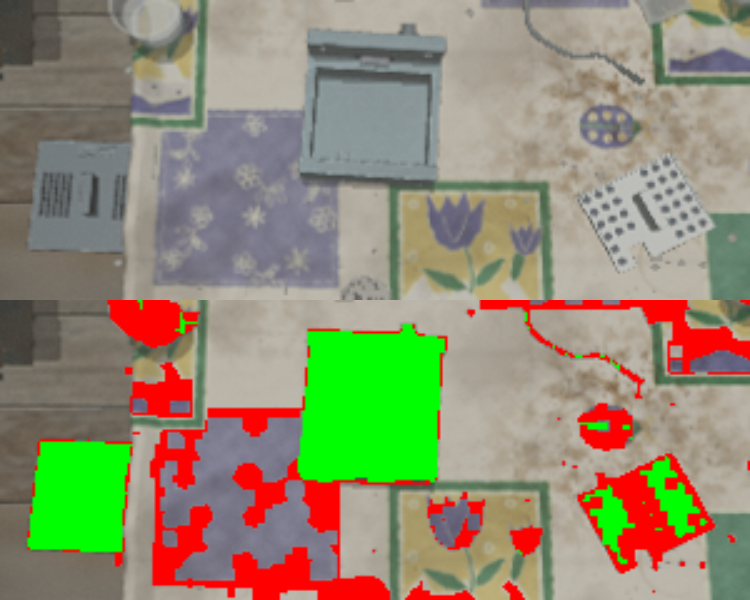

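```bash
cat > b.py <<'E'
from h import *
C=cloud("top",np.load("pics/top0.npy"))
x0,y0,x1,y1=295,155,372,232
sub=C[y0:y1,x0:x1]; z=sub[...,2]
cl=np.zeros(z.shape,np.uint8)+60
cl[(z<.012)]=0;cl[(z>.040)&(z<.052)]=140;cl[(z>.052)&(z<.07)]=200;cl[z>.075]=255
cv2.imwrite("pics/bz.png",cv2.resize(cl,None,fx=7,fy=7,interpolation=cv2.INTER_NEAREST))
rim=sub[(z>.040)&(z<.052)]
print(len(rim),np.percentile(rim,[1,50,99],axis=0))
wall=sub[z>.08];print("wall",len(wall),cv2.minAreaRect((wall[:,:2]*1000).astype(np.float32)),np.median(wall[:,2]))
hood=sub[(z>.052)&(z<.066)];print("hood",len(hood),np.percentile(hood,[2,50,98],axis=0))
# floor component
fl=((z<.012)).astype(np.uint8); n,lab,st,ce=cv2.connectedComponentsWithStats(fl,connectivity=4)
l=lab[45,38]; f=sub[lab==l]; r=cv2.minAreaRect((f[:,:2]*1000).astype(np.float32)); print("floor",len(f),r,np.median(f[:,2]))
E
python3 b.py
```

```text
634 [[ 0.50448428 -0.09610705  0.04062548]
 [ 0.61496728 -0.02391853  0.04477842]
 [ 0.64358232  0.05036412  0.05128148]]
wall 439 ((517.0729370117188, -21.386810302734375), (142.4306640625, 283.83447265625), 87.70801544189453) 0.08943592141139678
hood 439 [[ 0.50507698 -0.08794798  0.05320571]
 [ 0.51577648 -0.02079687  0.05786339]
 [ 0.64393482  0.04905109  0.06483623]]
floor 1541 ((580.03369140625, -22.182899475097656), (124.19493865966797, 96.78533935546875), 86.71870422363281) 0.003871061295271039
```

View pics/bz.png

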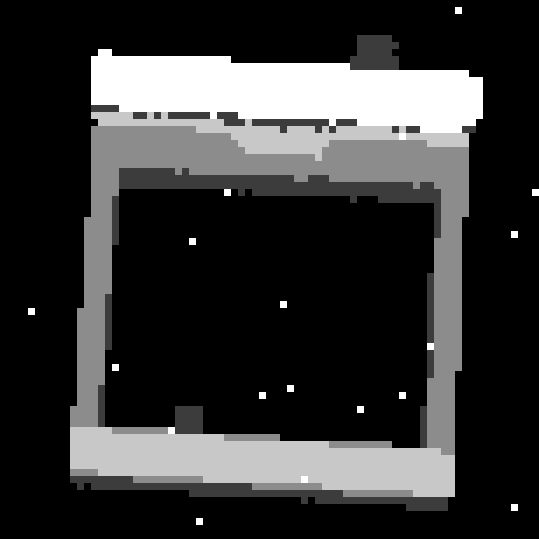

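```bash
cat >> b.py <<'E'
print('---')
def comp(m):
    n,lab,st,ce=cv2.connectedComponentsWithStats(m.astype(np.uint8),connectivity=4); return lab==1+np.argmax(st[1:,4])
def lf(uv,zz,name):
    P=(plane("top",np.array(uv)+[x0,y0],zz)[:,:2]*1000).astype(np.float32)
    v=cv2.fitLine(P,cv2.DIST_HUBER,0,.01,.01).ravel(); return v
def yawx(v): 
    a=np.arctan2(v[1],v[0]); return (a+np.pi/2)%np.pi-np.pi/2
W=comp(z>.078)
w=(plane("top",np.argwhere(W)[:,::-1]+[x0,y0],.091)[:,:2]*1000).astype(np.float32);print("walltop",cv2.minAreaRect(w))
Rm=(z>.036)&(z<.054)
L=[];R=[]
inn=[];inr=[]
for r in range(32,58):
    c=np.where(Rm[r])[0]; L.append((c.min()-.5,r));R.append((c.max()+.5,r))
    f=np.where(lab[r]==l)[0]
vl=lf(L,.046,"L");vr=lf(R,.046,"R")
print("L",vl,yawx(vl),"R",vr,yawx(vr))
cols=range(12,62);fr=[];bk=[]
hd=(z>.052)&(z<.070)
for c in cols:
    k=np.where(hd[40:,c])[0]+40; bk.append((c,k.min()-.5));fr.append((c,k.max()+.5))
vb=lf(bk,.060,"hb");vf=lf(fr,.057,"hf")
print("hood back edge",vb,-np.arctan2(vb[0],vb[1]),"front",vf)
wf=[(c,np.where(W[:,c])[0].max()+.5) for c in range(15,66)];v=lf(wf,.091,"");print("wallfront",v,-np.arctan2(v[0],v[1]))
fb=[(c,np.where(lab[:,c]==l)[0].min()-.5) for c in range(20,60)];v=lf(fb,.005,"");print("floorback",v,-np.arctan2(v[0],v[1]))
kb=sub[(z>.018)&(z<.036)][:0]
E
python3 b.py | sed '1,/---/d'
```

```text
walltop ((645.9434814453125, -26.267913818359375), (141.9805908203125, 22.1572208404541), 86.55196380615234)
L [ 9.9914831e-01 -4.1263781e-02  5.7834753e+02  5.0104210e+01] -0.0412755 R [ 9.9987847e-01 -1.5588556e-02  5.8090656e+02 -9.4033783e+01] -0.015589237
hood back edge [ 5.8419283e-02  9.9829215e-01  5.2173151e+02 -1.8221249e+01] -0.05845256 front [ 5.80459572e-02  9.98313904e-01  5.06236237e+02 -1.59950485e+01]
wallfront [ 6.9774114e-02  9.9756283e-01  6.3633466e+02 -2.5242065e+01] -0.06983085
floorback [ 5.6102086e-02  9.9842507e-01  6.2925830e+02 -1.7877914e+01] -0.056131557
```

```bash
cat > ov.py <<'E'
from h import *
def Tm(x,y,z,yaw):
    c,s=np.cos(yaw),np.sin(yaw);T=np.eye(4);T[:2,:2]=[[c,-s],[s,c]];T[:3,3]=[x,y,z];return T
def W(T,p): return np.atleast_2d(p)/1000@T[:3,:3].T+T[:3,3]
BOX=Tm(.582,-.0222,0,-.055);TRAY=Tm(.4755,-.3165,0,.455);COV=Tm(.4905,.2803,0,-.04)
rect=lambda x0,x1,y0,y1,z:np.array([[x0,y0,z],[x1,y0,z],[x1,y1,z],[x0,y1,z]],float)
B=[rect(-57,45,-62,62,46),rect(-76,58,-72,72,46),rect(-57,45,-62,62,5),rect(58,76,-72,72,91),rect(-57,-44,23,33,25)]
Tr=[rect(-47.5,47.5,-58,58,6),rect(-22,22,-6,6,33),rect(-47.5,-27.5,19,37,5)]
Co=[rect(-62.5,62.5,-65,65,5),rect(-22,22,-6,6,33),rect(45,57,-8,8,6)]
if __name__=="__main__":
    for n in("top","side"):
        im=cv2.imread(f"pics/{n}0.png");k=5;big=cv2.resize(im,None,fx=k,fy=k,interpolation=cv2.INTER_CUBIC)
        for T,L in((BOX,B),(TRAY,Tr),(COV,Co)):
            for r in L:
                p=((proj(n,W(T,r))+.5)*k).astype(np.int32);cv2.polylines(big,[p.reshape(-1,1,2)],True,(0,0,255),1)
        cs=[]
        for T in(BOX,TRAY,COV):
            c=(proj(n,T[:3,3])[0]*k).astype(int); cs.append(big[c[1]-220:c[1]+180,max(c[0]-200,0):][:, :400])
        cv2.imwrite(f"pics/ov_{n}.png",np.hstack([cv2.resize(x,(266,266)) if i else x[:266*2, :] for i,x in enumerate([cs[0]])]+[]))
        out=np.zeros((400,800,3),np.uint8);out[:,:400]=cs[0];out[:200,400:600]=cv2.resize(cs[1],(200,200));
        cv2.imwrite(f"pics/ovb_{n}.png",cs[0]);cv2.imwrite(f"pics/ovl_{n}.png",np.hstack(cs[1:]))
E
python3 ov.py; python3 -c "
import cv2,numpy as np
cv2.imwrite('pics/ovB.png',np.hstack([cv2.imread(f'pics/ovb_{n}.png') for n in('top','side')]))"
```

```text
(no output)
```

View pics/ovB.png

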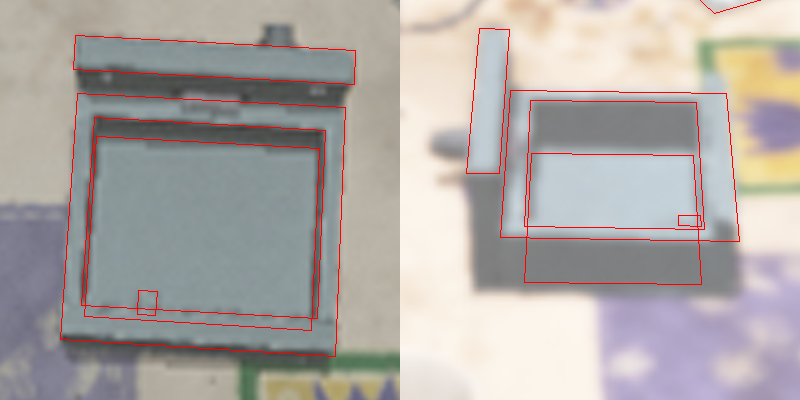

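View pics/ovl_top.png

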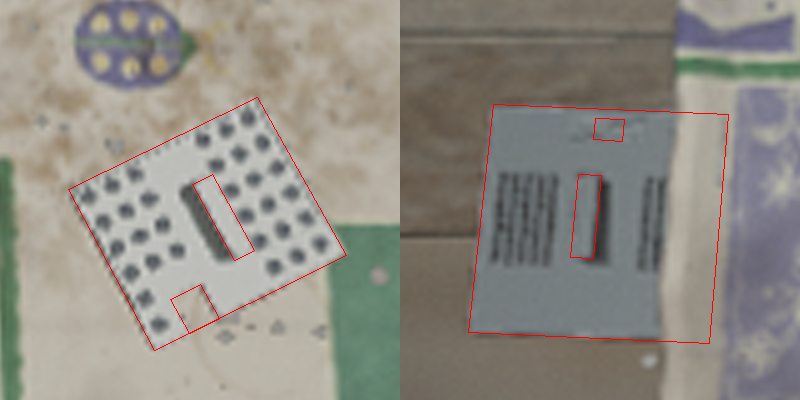

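View pics/ovl_side.png

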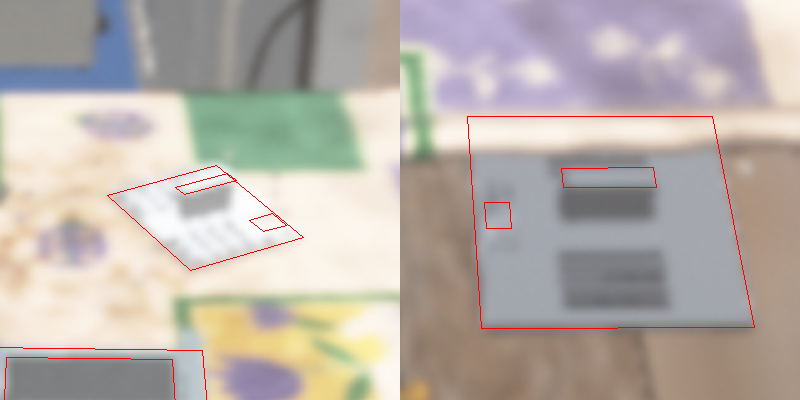

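```bash
cat > st.py <<'E'
from ov import *
from scipy.spatial.transform import Rotation as R
def state():
    o=bot.get_obs();return o,o["ee_pos"]*1000,R.from_rotvec(o["tcp_rot"]).as_matrix()
if __name__=="__main__":
    o,p,M=state()
    print("t",round(o["time"],2),"p",p.round(1),"q",o["q"].round(2),"F",o["ft_force"].round(1),"w",round(o["grip_width"],4))
    print("x",M[:,0].round(3),"z",M[:,2].round(3),"jawang mod pi",np.round(np.arctan2(M[1,2],M[0,2])%np.pi,3))
    B=BOX
    print("in box",((p/1000-B[:3,3])@B[:3,:3]*1000).round(1))
E
python3 st.py
```

```text
t 0.1 p [ 231.1 -498.7  230.8] q [-1.22  0.35  1.65  0.    1.14 -0.08] F [-0.1  0.4 -0.3] w 0.0858
x [-0.     0.001 -1.   ] z [ 0.42  -0.907 -0.001] jawang mod pi 2.005
in box [-324.2 -495.1  230.8]
```

```bash
python3 -m jog '{"dp":[[122,91,-60],[244.4,182.2,-130],[244.4,182.2,-130],[244.4,182.2,-130],[244.4,182.2,-130],[244.4,182.2,-130],[244.4,182.2,-130],[244.4,182.2,-130],[244.4,182.2,-130],[244.4,182.2,-130],[244.4,182.2,-130],[244.4,182.2,-130]],"turn":[[0,0,0.021],[0,0,0.021],[0,0,0.021],[0,0,0.021],[0,0,0.021],[0,0,0.021],[0,0,0.021],[0,0,0.021],[0,0,0.021],[0,0,0.021],[0,0,0.021],[0,0,0.021]],"jaw":[1,1,1,1,1,1,1,1,1,1,1,1]}'; python3 st.py
```

```text
time: 1.1
ee_pos: [0.4751, -0.3177, 0.1018]
tcp_rot: [0.869, 1.39, -0.869]
ft_force: [-0.4, -1.3, 0.1]
grip_width: 0.0856
t 1.1 p [ 475.1 -317.7  101.8] q [-0.67  0.55  1.7  -0.    0.89  0.45] F [-0.4 -1.3  0.1] w 0.0856
x [ 0. -0. -1.] z [ 0.438 -0.899  0.001] jawang mod pi 2.025
in box [ -90.5 -300.9  101.8]
```

```bash
python3 -m jog '{"dp":[[0,0,-40],[0,0,-75],[0,0,-92],[0,0,-92],[0,0,-92],[0,0,-92],[0,0,-92],[0,0,-92],[0,0,-92],[0,0,-92],[0,0,-92],[0,0,-92]],"turn":[[0,0,0],[0,0,0],[0,0,0],[0,0,0],[0,0,0],[0,0,0],[0,0,0],[0,0,0],[0,0,0],[0,0,0],[0,0,0],[0,0,0]],"jaw":[1,1,1,1,0.2,0,0,0,0,0,0,0]}' 60; python3 st.py
```

```text
time: 2.1
ee_pos: [0.476, -0.3172, 0.0101]
tcp_rot: [0.868, 1.389, -0.868]
ft_force: [-0.8, 1.1, 7.2]
grip_width: 0.0107
t 2.1 p [ 476.  -317.2   10.1] q [-0.67  0.7   1.73 -0.    0.71  0.45] F [-0.8  1.1  7.2] w 0.0107
x [ 0.001 -0.001 -1.   ] z [ 0.439 -0.898  0.001] jawang mod pi 2.026
in box [ -89.6 -300.3   10.1]
```

```bash
python3 -m jog '{"dp":[[0,0,20],[0,0,60],[0,0,100],[0,0,130],[0,0,130],[0,0,130],[0,0,130],[0,0,130]],"turn":[[0,0,0],[0,0,0],[0,0,0],[0,0,0],[0,0,0],[0,0,0],[0,0,0],[0,0,0]],"jaw":[0,0,0,0,0,0,0,0]}' 60; python3 - <<'E'
from st import *
import subprocess
ims=[]
for n in("top","side"):
    im,d=get_image(n);cv2.imwrite(f"pics/{n}1.png",im[:,:,::-1]);np.save(f"pics/{n}1.npy",d)
    c=proj(n,bot.get_obs()["ee_pos"])[0].astype(int);ims.append(cv2.resize(im[c[1]-50:c[1]+50,c[0]-60:c[0]+60,::-1],(400,333),interpolation=cv2.INTER_CUBIC));print(n,c)
cv2.imwrite("pics/g1.png",np.hstack(ims))
E
python3 st.py
```

```text
time: 2.77
ee_pos: [0.4748, -0.3162, 0.1376]
tcp_rot: [0.869, 1.394, -0.868]
ft_force: [-0.5, -1.2, -2.0]
grip_width: 0.0108
top [460 232]
side [346 132]
t 2.87 p [ 475.  -316.4  137.8] q [-0.67  0.5   1.68  0.    0.96  0.45] F [-0.3  0.4 -1.1] w 0.0107
x [-0.002  0.002 -1.   ] z [ 0.439 -0.898 -0.002] jawang mod pi 2.026
in box [ -90.6 -299.6  137.8]
```

View pics/g1.png

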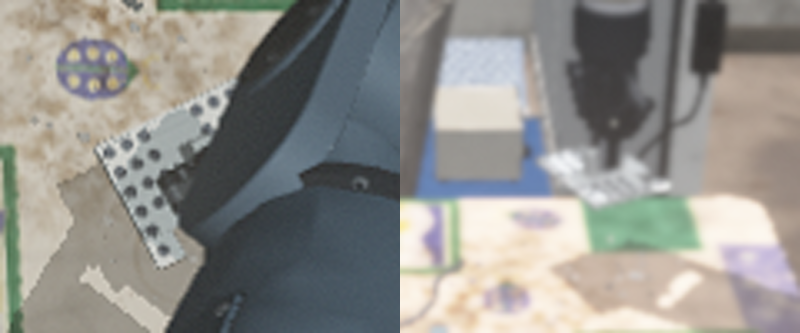

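```bash
python3 - <<'E'
from ov import *
print(W(BOX,[[-6,0,5],[-6.5,0,46]])*1000)
E
```

```text
[[576.00907271 -21.87016635   5.        ]
 [575.50982877 -21.84268021  46.        ]]
```

```bash
python3 -m jog '{"dp":[[10,30,0],[23,65,0],[35,102,0],[47,138,0],[59,174,0],[71,210,0],[83,244,0],[93,272,0],[99,288,0],[100.8,294.5,0],[100.8,294.5,0],[100.8,294.5,0]],"turn":[[0,0,-0.05],[0,0,-0.1],[0,0,-0.17],[0,0,-0.24],[0,0,-0.31],[0,0,-0.38],[0,0,-0.45],[0,0,-0.49],[0,0,-0.51],[0,0,-0.51],[0,0,-0.51],[0,0,-0.51]],"jaw":[0,0,0,0,0,0,0,0,0,0,0,0]}' 60; python3 - <<'E'
from st import *
ims=[]
for n in("top","side"):
    im,d=get_image(n);cv2.imwrite(f"pics/{n}2.png",im[:,:,::-1]);np.save(f"pics/{n}2.npy",d)
    c=proj(n,bot.get_obs()["ee_pos"])[0].astype(int);ims.append(cv2.resize(im[c[1]-50:c[1]+50,c[0]-60:c[0]+60,::-1],(400,333),interpolation=cv2.INTER_CUBIC));print(n,c)
cv2.imwrite("pics/g2.png",np.hstack(ims))
E
python3 st.py
```

```text
time: 3.87
ee_pos: [0.576, -0.0228, 0.1387]
tcp_rot: [1.248, 1.184, -1.25]
ft_force: [0.4, -0.8, -2.2]
grip_width: 0.0107
top [334 190]
side [321 179]
t 3.97 p [576.  -23.5 139. ] q [-0.12  0.51  1.66 -0.    0.97  1.51] F [-0.5  0.  -1.2] w 0.0108
x [-0.001 -0.    -1.   ] z [-0.056 -0.998  0.   ] jawang mod pi 1.515
in box [ -5.9  -1.6 139. ]
```

View pics/g2.png

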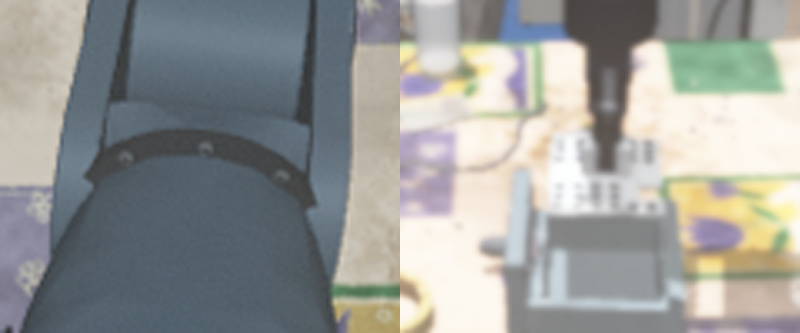

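```bash
python3 - <<'E'
from st import *
o,p,M=state()
T=Tm(p[0]/1000,p[1]/1000,(p[2]-10)/1000,-.056)
im=cv2.imread("pics/side2.png");k=6;big=cv2.resize(im,None,fx=k,fy=k,interpolation=cv2.INTER_CUBIC)
for TT,L in((BOX,B),(T,Tr)):
    for r in L: cv2.polylines(big,[((proj("side",W(TT,r))+.5)*k).astype(np.int32).reshape(-1,1,2)],True,(0,0,255),1)
c=(proj("side",p/1000)[0]*k).astype(int);cv2.imwrite("pics/ov2.png",big[c[1]-200:c[1]+390,c[0]-300:c[0]+300])
E
```

```text
(no output)
```

View pics/ov2.png

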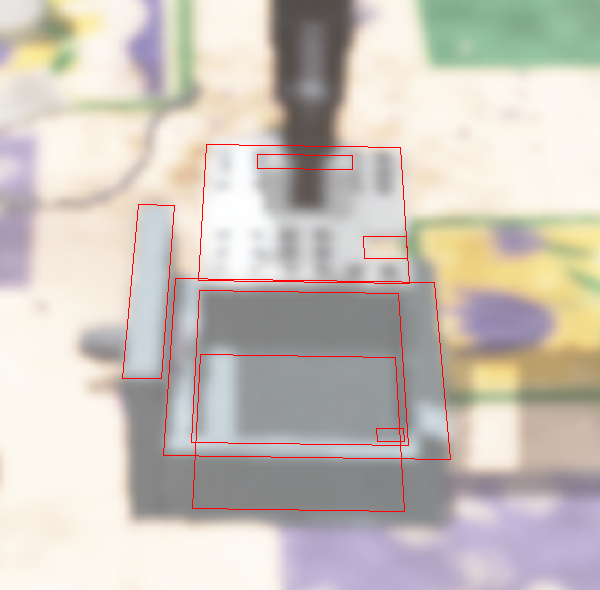

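```bash
python3 -m jog '{"dp":[[0,0.8,-20],[0,0.8,-50],[0,0.8,-78],[0,0.8,-90],[0,0.8,-96],[0,0.8,-102],[0,0.8,-106],[0,0.8,-106]],"turn":[[0,0,0],[0,0,0],[0,0,0],[0,0,0],[0,0,0],[0,0,0],[0,0,0],[0,0,0]],"jaw":[0,0,0,0,0,0,0,0]}' 60;python3 st.py
```

```text
time: 4.63
ee_pos: [0.5767, -0.0217, 0.0336]
tcp_rot: [1.25, 1.182, -1.249]
ft_force: [-0.3, -0.6, -1.9]
grip_width: 0.0109
t 4.63 p [576.7 -21.7  33.6] q [-0.12  0.67  1.71 -0.    0.77  1.51] F [-0.3 -0.6 -1.9] w 0.0109
x [ 0.001 -0.    -1.   ] z [-0.055 -0.998  0.   ] jawang mod pi 1.515
in box [-5.3  0.2 33.6]
```

```bash
python3 -m jog '{"dp":[[0,0,-4],[0,0,-8],[0,0,-12],[0,0,-15],[0,0,-18],[0,0,-18],[0,0,-18]],"turn":[[0,0,0],[0,0,0],[0,0,0],[0,0,0],[0,0,0],[0,0,0],[0,0,0]],"jaw":[0,0,0,0,0,0,0]}' 60;python3 st.py
```

```text
time: 5.22
ee_pos: [0.5764, -0.0215, 0.0152]
tcp_rot: [1.25, 1.183, -1.25]
ft_force: [0.2, 0.3, -0.6]
grip_width: 0.0108
t 5.22 p [576.4 -21.5  15.2] q [-0.12  0.7   1.71 -0.    0.73  1.51] F [ 0.2  0.3 -0.6] w 0.0108
x [ 0. -0. -1.] z [-0.055 -0.998  0.   ] jawang mod pi 1.516
in box [-5.6  0.4 15.2]
```

```bash
python3 -m jog '{"dp":[[0,0,-1],[0,0,-1],[0,0,-1],[0,0,-1],[0,0,-1],[0,0,20],[0,0,60],[0,0,100],[0,0,130],[0,0,130]],"turn":[[0,0,0],[0,0,0],[0,0,0],[0,0,0],[0,0,0],[0,0,0],[0,0,0],[0,0,0],[0,0,0],[0,0,0]],"jaw":[0,0.1,0.3,0.4,0.4,0.4,0.4,0.4,0.4,0.4]}' 60;python3 st.py
```

```text
time: 6.05
ee_pos: [0.5793, -0.0218, 0.1514]
tcp_rot: [1.253, 1.175, -1.243]
ft_force: [-0.6, -0.3, 0.7]
grip_width: 0.0339
t 6.05 p [579.3 -21.8 151.4] q [-0.12  0.49  1.65  0.    0.99  1.51] F [-0.6 -0.3  0.7] w 0.0339
x [ 0.009 -0.001 -1.   ] z [-0.055 -0.998  0.001] jawang mod pi 1.516
in box [ -2.8   0.2 151.4]
```

```bash
python3 -m jog '{"dp":[[-9,30,0],[-20,68,0],[-31,108,0],[-42,146,0],[-53,186,0],[-64,224,0],[-75,262,0],[-83,290,0],[-86.3,301.5,-10],[-86.3,301.5,-30],[-86.3,301.5,-44],[-86.3,301.5,-44]],"turn":[[0,0,0],[0,0,0.015],[0,0,0.015],[0,0,0.015],[0,0,0.015],[0,0,0.015],[0,0,0.015],[0,0,0.015],[0,0,0.015],[0,0,0.015],[0,0,0.015],[0,0,0.015]],"jaw":[0.4,0.7,0.7,0.7,0.7,0.7,0.7,0.7,0.7,0.7,0.7,0.7]}' 60; python3 - <<'E'
from st import *
ims=[]
T=Tm(*(W(BOX,[-6,0,5])[0]),-.055)
for n,k in(("top",6),("side",6)):
    im,d=get_image(n);cv2.imwrite(f"pics/{n}3.png",im[:,:,::-1]);np.save(f"pics/{n}3.npy",d)
    big=cv2.resize(im[:,:,::-1],None,fx=k,fy=k,interpolation=cv2.INTER_CUBIC)
    for r in Tr+B[4:]: cv2.polylines(big,[((proj(n,W(T if r is not B[4] else BOX,r))+.5)*k).astype(np.int32).reshape(-1,1,2)],True,(0,0,255),1)
    c=(proj(n,BOX[:3,3])[0]*k).astype(int);ims.append(big[c[1]-270:c[1]+180,c[0]-200:c[0]+200])
cv2.imwrite("pics/g3.png",np.hstack(ims))
C=cloud("top",np.load("pics/top3.npy"))
L=(C-BOX[:3,3])@BOX[:3,:3]*1000; 
for q in[(-35,-45),(-35,45),(25,-45),(25,45),(25,0)]:
    k=(abs(L[...,0]-q[0])<9)&(abs(L[...,1]-q[1])<9); print(q,k.sum(),np.median(L[k][:,2]).round(1))
E
python3 st.py
```

```text
time: 7.05
ee_pos: [0.4885, 0.279, 0.0979]
tcp_rot: [1.235, 1.192, -1.243]
ft_force: [-0.8, 0.2, 0.2]
grip_width: 0.06
(-35, -45) 47 9.8
(-35, 45) 47 8.8
(25, -45) 40 8.9
(25, 45) 42 9.1
(25, 0) 29 8.7
t 7.15 p [490.1 279.4 100.7] q [ 0.44  0.54  1.72 -0.    0.88  2.05] F [0.2 0.1 0.6] w 0.0596
x [-0.001 -0.001 -1.   ] z [-0.041 -0.999  0.001] jawang mod pi 1.53
in box [-108.4  296.1  100.7]
```

View pics/g3.png

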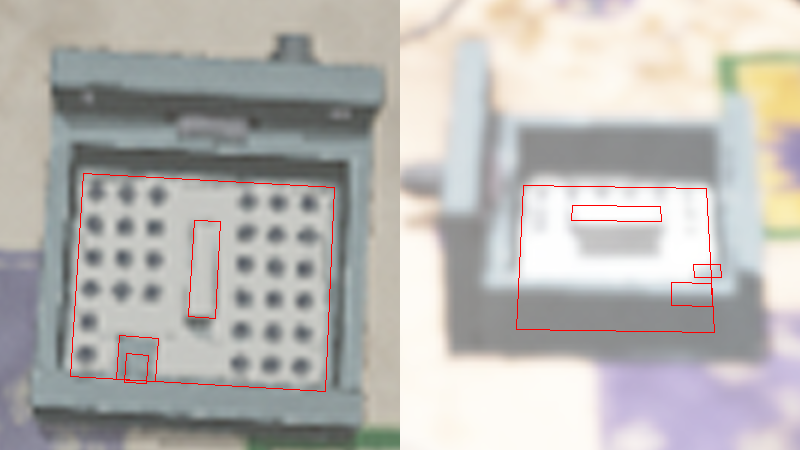

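```bash
python3 -m jog '{"dp":[[0.4,0.6,-40],[0.4,0.6,-75],[0.4,0.6,-90],[0.4,0.6,-90],[0.4,0.6,-90],[0.4,0.6,-90],[0.4,0.6,-90],[0.4,0.6,-90],[0.4,0.6,-90],[0.4,0.6,-90]],"turn":[[0,0,0],[0,0,0],[0,0,0],[0,0,0],[0,0,0],[0,0,0],[0,0,0],[0,0,0],[0,0,0],[0,0,0]],"jaw":[0.7,0.7,0.7,0.7,0.2,0,0,0,0,0]}' 80; python3 st.py
```

```text
time: 7.98
ee_pos: [0.4914, 0.281, 0.013]
tcp_rot: [1.24, 1.189, -1.236]
ft_force: [-1.3, -1.3, 8.9]
grip_width: 0.0102
t 7.98 p [491.4 281.   13. ] q [ 0.44  0.69  1.74 -0.    0.71  2.05] F [-1.3 -1.3  8.9] w 0.0102
x [ 0.002  0.001 -1.   ] z [-0.04  -0.999 -0.001] jawang mod pi 1.531
in box [-107.1  297.7   13. ]
```

```bash
python3 -m jog '{"dp":[[0,0,0],[0,0,0],[0,0,20],[0,0,60],[0,0,100],[0,0,120],[0,0,120],[0,0,120],[0,0,120]],"turn":[[0,0,0],[0,0,0],[0,0,0],[0,0,0],[0,0,0],[0,0,0],[0,0,0],[0,0,0],[0,0,0]],"jaw":[0,0,0,0,0,0,0,0,0]}' 80; python3 st.py; python3 - <<'E'
from st import *
o,p,M=state()
for th in(10,20,30):
    a=R.from_rotvec(np.deg2rad(-th)*BOX[:3,1])*R.from_rotvec([0,0,-.015]);print(th,a.as_rotvec().round(3))
T=Tm(p[0]/1000,p[1]/1000,(p[2]-12)/1000,-.04)
ims=[]
for n,k in(("top",5),("side",5)):
    im,d=get_image(n);cv2.imwrite(f"pics/{n}4.png",im[:,:,::-1]);np.save(f"pics/{n}4.npy",d)
    big=cv2.resize(im[:,:,::-1],None,fx=k,fy=k,interpolation=cv2.INTER_CUBIC)
    for r in Co: cv2.polylines(big,[((proj(n,W(T,r))+.5)*k).astype(np.int32).reshape(-1,1,2)],True,(0,0,255),1)
    c=(proj(n,p/1000)[0]*k).astype(int);ims.append(big[c[1]-270:c[1]+180,c[0]-200:c[0]+200])
cv2.imwrite("pics/g4.png",np.hstack(ims))
E
```

```text
time: 8.73
ee_pos: [0.4898, 0.2802, 0.1303]
tcp_rot: [1.238, 1.19, -1.24]
ft_force: [-0.0, -1.5, -2.5]
grip_width: 0.0103
t 8.73 p [489.8 280.2 130.3] q [0.44 0.5  1.7  0.   0.94 2.05] F [-0.  -1.5 -2.5] w 0.0103
x [-0.001 -0.001 -1.   ] z [-0.04  -0.999  0.001] jawang mod pi 1.531
in box [-108.7  296.9  130.3]
10 [-0.008 -0.174 -0.015]
20 [-0.017 -0.349 -0.015]
30 [-0.025 -0.523 -0.015]
```

View pics/g4.png

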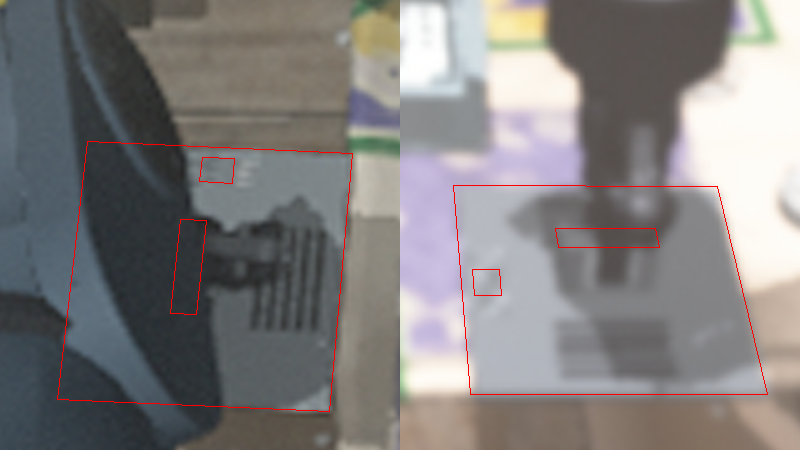

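```bash
python3 - <<'E'
from st import *
o,p,M=state()
for n in("top","side"):
    C=cloud(n,np.load(f"pics/{n}4.npy"));T=Tm(p[0]/1000,p[1]/1000,0,-.04)
    L=(C-T[:3,3])@T[:3,:3]*1000
    for q in[(-50,-45),(-50,45),(-50,0),(50,-45),(50,0),(0,-58),(0,55),(35,45)]:
        k=(abs(L[...,0]-q[0])<8)&(abs(L[...,1]-q[1])<8)&(L[...,2]>100)&(L[...,2]<145); print(n,q,k.sum(),np.median(L[k][:,2]).round(1) if k.sum() else "")
print(p)
E
```

```text
top (-50, -45) 45 121.1
top (-50, 45) 0 
top (-50, 0) 0 
top (50, -45) 40 120.7
top (50, 0) 41 121.7
top (0, -58) 45 120.8
top (0, 55) 0 
top (35, 45) 0 
side (-50, -45) 32 121.8
side (-50, 45) 41 121.3
side (-50, 0) 35 121.9
side (50, -45) 32 121.8
side (50, 0) 38 121.7
side (0, -58) 13 121.9
side (0, 55) 46 120.9
side (35, 45) 44 120.9
[489.67577464 280.16118738 129.70311375]
```

```bash
python3 -m jog '{"dp":[[0,0,20],[5,-15,35],[13,-42,35],[23,-77,35],[34,-113,35],[45,-149,35],[56,-185,35],[67,-221,35],[78,-257,35],[87,-287,35],[91.8,-302.4,35],[91.8,-302.4,35]],"turn":[[0,-0.1,0],[-0.008,-0.174,-0.015],[-0.012,-0.26,-0.015],[-0.017,-0.349,-0.015],[-0.021,-0.436,-0.015],[-0.025,-0.523,-0.015],[-0.025,-0.523,-0.015],[-0.025,-0.523,-0.015],[-0.025,-0.523,-0.015],[-0.025,-0.523,-0.015],[-0.025,-0.523,-0.015],[-0.025,-0.523,-0.015]],"jaw":[0,0,0,0,0,0,0,0,0,0,0,0]}' 80; python3 st.py; cat > cv.py <<'E'
from st import *
import sys
tag=sys.argv[1]
o,p,M=state()
# cover frame from tool: cover ez=-tool x, ey=-+ tool z
ez=-M[:,0];ey=-M[:,2];ex=np.cross(ey,ez);T=np.eye(4);T[:3,:3]=np.c_[ex,ey,ez];T[:3,3]=p/1000-ez*.0133
Lb=np.linalg.inv(BOX)@T
print("tilt",np.rad2deg(np.arcsin(ex[2])).round(2),"yaw rel box",np.arctan2(Lb[1,0],Lb[0,0]).round(4),"roll",np.arcsin(ey[2]).round(4))
for nm,q in(("lip",[-62.5,0,0]),("lipL",[-62.5,65,0]),("lipR",[-62.5,-65,0]),("rear",[62.5,0,0]),("org",[0,0,0])):
    print(nm,(Lb[:3,:3]@np.array(q)+Lb[:3,3]*1000).round(1))
if tag!="-":
  ims=[]
  for n,k in(("top",5),("side",5)):
    im,d=get_image(n);cv2.imwrite(f"pics/{n}{tag}.png",im[:,:,::-1]);np.save(f"pics/{n}{tag}.npy",d)
    big=cv2.resize(im[:,:,::-1],None,fx=k,fy=k,interpolation=cv2.INTER_CUBIC)
    for r in Co: cv2.polylines(big,[((proj(n,W(T,r))+.5)*k).astype(np.int32).reshape(-1,1,2)],True,(0,0,255),1)
    r=rect(-71,58,-68,68,46);cv2.polylines(big,[((proj(n,W(BOX,r))+.5)*k).astype(np.int32).reshape(-1,1,2)],True,(0,255,255),1)
    c=(proj(n,BOX[:3,3]+[0,0,.06])[0]*k).astype(int);ims.append(big[c[1]-270:c[1]+230,c[0]-200:c[0]+200])
  cv2.imwrite(f"pics/g{tag}.png",np.hstack(ims))
E
python3 cv.py 5
```

```text
time: 9.83
ee_pos: [0.5829, -0.0255, 0.1652]
tcp_rot: [1.442, 0.778, -0.861]
ft_force: [0.5, 0.1, -2.5]
grip_width: 0.01
t 9.83 p [582.9 -25.5 165.2] q [-0.14  0.32  1.99  0.14  0.31  1.37] F [ 0.5  0.1 -2.5] w 0.01
x [ 0.498 -0.03  -0.867] z [-0.059 -0.998  0.   ] jawang mod pi 1.512
in box [  1.   -3.2 165.2]
tilt 29.94 yaw rel box -0.004 roll -0.0001
lip [-46.5  -3.  122.5]
lipL [-46.2  62.  122.5]
lipR [-46.7 -68.  122.5]
rear [ 61.8  -3.5 184.9]
org [  7.7  -3.3 153.7]
```

View pics/g5.png

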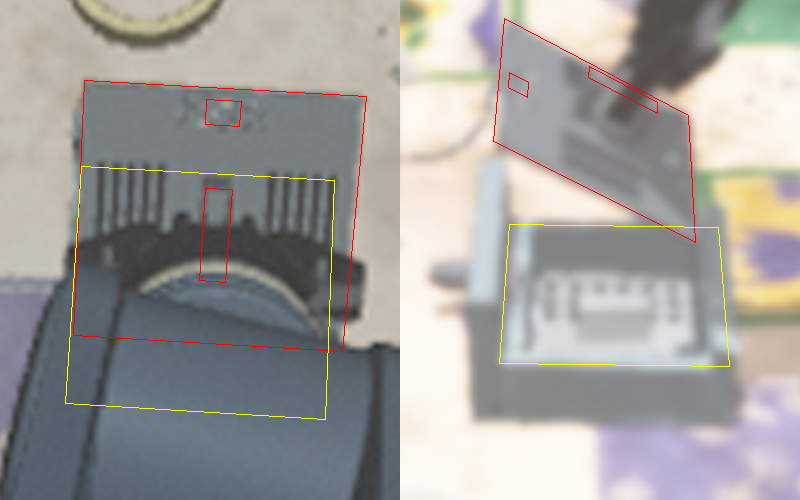

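```bash
python3 -m jog '{"dp":[[0,0,0],[0,0,0]],"turn":[[0,0,0],[0,0,0]],"jaw":[0,0]}'; python3 cv.py -;python3 st.py
```

```text
time: 10.1
ee_pos: [0.5817, -0.0208, 0.1657]
tcp_rot: [1.44, 0.781, -0.858]
ft_force: [-0.4, 0.3, -3.2]
grip_width: 0.0101
tilt 29.92 yaw rel box 0.0005 roll 0.0002
lip [-47.9   1.3 123. ]
lipL [-47.9  66.3 123. ]
lipR [-47.8 -63.7 122.9]
rear [ 60.5   1.4 185.3]
org [  6.3   1.4 154.1]
t 10.1 p [581.7 -20.8 165.7] q [-0.13  0.32  2.    0.13  0.31  1.38] F [-0.4  0.3 -3.2] w 0.0101
x [ 0.498 -0.027 -0.867] z [-0.054 -0.999 -0.   ] jawang mod pi 1.516
in box [ -0.3   1.4 165.7]
```

```bash
python3 -m jog '{"dp":[[0,0,-20],[0,0,-40],[0,0,-55],[0,0,-63],[0,0,-69],[0,0,-72],[0,0,-73],[0,0,-73],[0,0,-73]],"turn":[[0,0,0],[0,0,0],[0,0,0],[0,0,0],[0,0,0],[0,0,0],[0,0,0],[0,0,0],[0,0,0]],"jaw":[0,0,0,0,0,0,0,0,0]}'; python3 cv.py 6;python3 st.py
```

```text
time: 10.85
ee_pos: [0.5825, -0.0215, 0.0937]
tcp_rot: [1.44, 0.779, -0.857]
ft_force: [-0.4, -0.1, -2.3]
grip_width: 0.0101
tilt 30.03 yaw rel box 0.0001 roll 0.0
lip [-47.    0.7  50.9]
lipL [-47.   65.7  50.9]
lipR [-47.  -64.3  50.9]
rear [ 61.2   0.7 113.5]
org [ 7.1  0.7 82.2]
t 10.95 p [582.5 -21.7  93.8] q [-0.14  0.46  2.03  0.3   0.13  1.2 ] F [-0.1  0.7 -3.1] w 0.0099
x [ 0.5   -0.028 -0.866] z [-0.055 -0.998 -0.   ] jawang mod pi 1.516
in box [ 0.5  0.5 93.8]
```

View pics/g6.png

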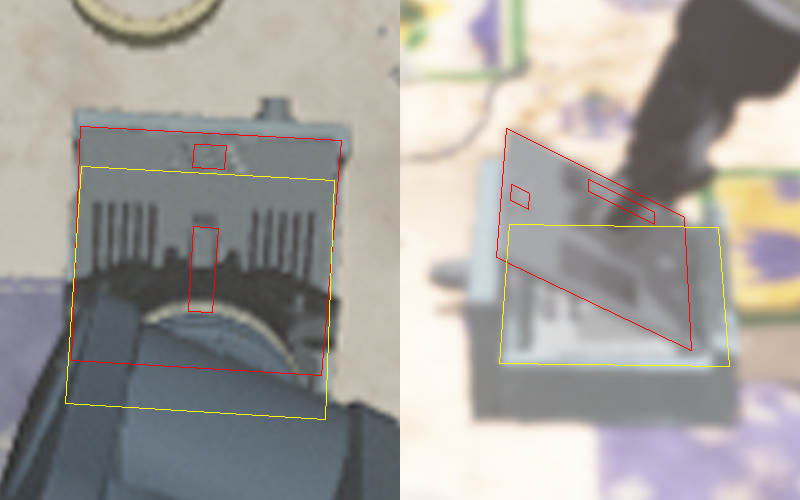

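```bash
python3 -m jog '{"dp":[[0,-0.3,-2],[-1,-0.3,-5],[-2.2,-0.3,-7.4],[-2.2,-0.3,-7.4],[-2.2,-0.3,-7.4],[-2.2,-0.3,-7.4]],"turn":[[0.001,0.02,0],[0.002,0.045,0],[0.004,0.07,0],[0.004,0.07,0],[0.004,0.07,0],[0.004,0.07,0]],"jaw":[0,0,0,0,0,0]}'; python3 cv.py -;python3 st.py
```

```text
time: 11.45
ee_pos: [0.5801, -0.0221, 0.0861]
tcp_rot: [1.42, 0.833, -0.91]
ft_force: [0.3, -0.9, -2.4]
grip_width: 0.0105
tilt 26.04 yaw rel box -0.0006 roll 0.0002
lip [-52.2   0.   46.7]
lipL [-52.2  65.   46.7]
lipR [-52.2 -65.   46.7]
rear [ 6.010e+01 -1.000e-01  1.016e+02]
org [ 4.  -0.  74.1]
t 11.45 p [580.1 -22.1  86.1] q [-0.13  0.47  2.    0.16  0.22  1.34] F [ 0.3 -0.9 -2.4] w 0.0105
x [ 0.438 -0.024 -0.899] z [-0.056 -0.998 -0.   ] jawang mod pi 1.515
in box [-1.9 -0.  86.1]
```

```bash
python3 -m jog '{"dp":[[-1,0.1,0.8],[-3,0.2,0.8],[-5,0.3,0.8],[-7,0.4,0.8],[-9,0.5,0.8],[-10.8,0.6,0.8],[-10.8,0.6,0.8],[-10.8,0.6,0.8]],"turn":[[0,0,0],[0,0,0],[0,0,0],[0,0,0],[0,0,0],[0,0,0],[0,0,0],[0,0,0]],"jaw":[0,0,0,0,0,0,0,0]}'; python3 cv.py 7;python3 st.py
```

```text
time: 12.12
ee_pos: [0.5692, -0.0215, 0.0867]
tcp_rot: [1.42, 0.834, -0.911]
ft_force: [0.2, -0.6, -2.5]
grip_width: 0.01
tilt 25.99 yaw rel box -0.0006 roll 0.0001
lip [-63.1   0.   47.4]
lipL [-63.1  65.   47.4]
lipR [-63.2 -65.   47.4]
rear [ 49.2  -0.  102.1]
org [-6.9 -0.  74.8]
t 12.22 p [569.4 -21.5  86.7] q [-0.14  0.46  2.02  0.17  0.21  1.33] F [-0.3 -1.5 -2.3] w 0.0101
x [ 0.438 -0.024 -0.899] z [-0.056 -0.998 -0.   ] jawang mod pi 1.515
in box [-12.6  -0.   86.7]
```

View pics/g7.png

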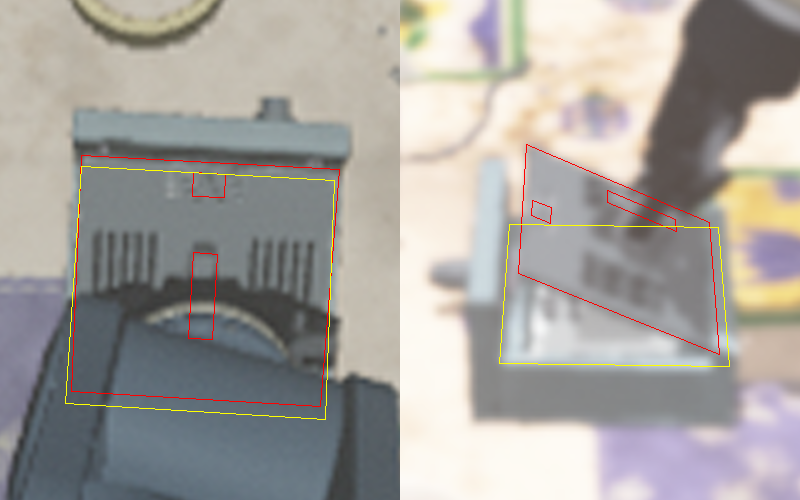

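```bash
python3 -m jog '{"dp":[[-1,0,0],[-2,0.1,-0.3],[-3,0.1,-0.6],[-3,0.1,-0.9],[-3,0.1,-0.9]],"turn":[[0,0,0],[0,0,0],[0,0,0],[0,0,0],[0,0,0]],"jaw":[0,0,0,0,0]}'; python3 cv.py -;python3 st.py
```

```text
time: 12.63
ee_pos: [0.5662, -0.0214, 0.0857]
tcp_rot: [1.42, 0.834, -0.911]
ft_force: [-0.4, 0.2, -1.9]
grip_width: 0.0101
tilt 25.98 yaw rel box -0.0007 roll 0.0002
lip [-66.1  -0.1  46.4]
lipL [-66.1  64.9  46.4]
lipR [-66.2 -65.1  46.4]
rear [ 4.620e+01 -1.000e-01  1.012e+02]
org [-10.   -0.1  73.8]
t 12.63 p [566.2 -21.4  85.7] q [-0.14  0.46  2.03  0.18  0.2   1.32] F [-0.4  0.2 -1.9] w 0.0101
x [ 0.437 -0.024 -0.899] z [-0.056 -0.998 -0.   ] jawang mod pi 1.515
in box [-15.8  -0.1  85.7]
```

```bash
python3 -m jog '{"dp":[[1.1,0,-1.7],[2.2,-0.1,-3.5],[3.2,-0.1,-5.4],[4.1,-0.2,-7.3],[4.9,-0.2,-9.2],[5.7,-0.3,-11.2],[6.2,-0.3,-12.7],[6.8,-0.3,-14.3],[6.8,-0.3,-14.3],[6.8,-0.3,-14.3]],"turn":[[0.002,0.035,0],[0.004,0.07,0],[0.006,0.105,0],[0.008,0.139,0],[0.01,0.174,0],[0.012,0.209,0],[0.013,0.236,0],[0.0144,0.261,0],[0.0144,0.261,0],[0.0144,0.261,0]],"jaw":[0,0,0,0,0,0,0,0,0,0]}'; python3 cv.py 8;python3 st.py
```

```text
time: 13.47
ee_pos: [0.5732, -0.0217, 0.0714]
tcp_rot: [1.331, 1.035, -1.107]
ft_force: [0.2, -0.1, -2.2]
grip_width: 0.0101
tilt 11.05 yaw rel box -0.0006 roll 0.0001
lip [-67.6   0.   46.3]
lipL [-67.6  65.   46.4]
lipR [-67.6 -65.   46.3]
rear [55.1 -0.1 70.3]
org [-6.2 -0.  58.3]
t 13.57 p [572.9 -21.7  71.4] q [-0.13  0.54  1.85  0.03  0.57  1.48] F [ 0.2  0.3 -2.1] w 0.0099
x [ 0.191 -0.011 -0.982] z [-0.056 -0.998 -0.   ] jawang mod pi 1.515
in box [-9.1  0.  71.4]
```

View pics/g8.png

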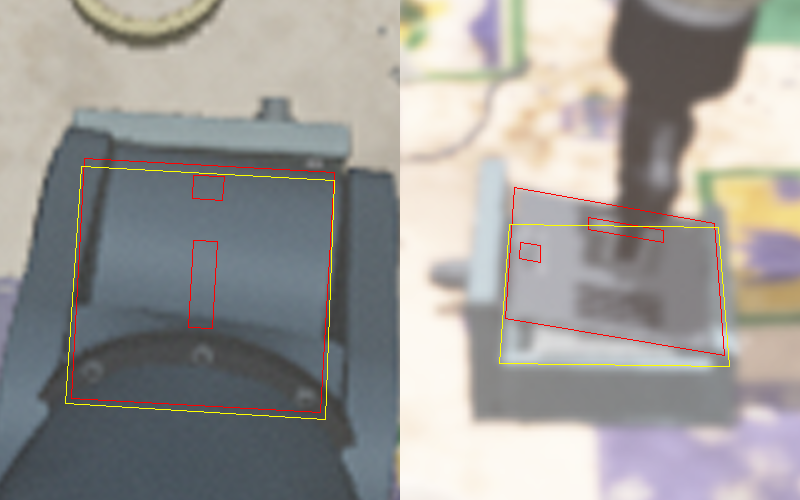

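```bash
python3 -m jog '{"dp":[[0.4,0,-1.5],[0.9,-0.1,-3.0],[1.1,-0.1,-3.5],[1.3,-0.1,-4.1],[1.5,-0.1,-5.1],[1.5,-0.1,-5.1]],"turn":[[0.001,0.026,0],[0.003,0.053,0],[0.003,0.062,0],[0.004,0.0705,0],[0.005,0.088,0],[0.005,0.088,0]],"jaw":[0,0,0,0,0,0]}'; python3 cv.py -;python3 st.py
```

```text
time: 14.07
ee_pos: [0.5746, -0.0218, 0.0663]
tcp_rot: [1.295, 1.104, -1.174]
ft_force: [-1.3, -0.8, -2.2]
grip_width: 0.0104
tilt 5.9 yaw rel box -0.0006 roll 0.0002
lip [-68.2   0.   46.6]
lipL [-68.1  65.   46.6]
lipR [-68.2 -65.   46.6]
rear [56.1 -0.1 59.5]
org [-6.  -0.  53.1]
t 14.07 p [574.6 -21.8  66.3] q [-0.12  0.57  1.78  0.01  0.68  1.5 ] F [-1.3 -0.8 -2.2] w 0.0104
x [ 0.103 -0.006 -0.995] z [-0.056 -0.998 -0.   ] jawang mod pi 1.515
in box [-7.4 -0.  66.3]
```

```bash
python3 -m jog '{"dp":[[0.1,0,-0.6],[0.2,0,-1.2],[0.2,0,-1.8],[0.2,0,-1.8]],"turn":[[0.0005,0.008,0],[0.001,0.016,0],[0.0014,0.0245,0],[0.0014,0.0245,0]],"jaw":[0,0,0,0]}'; python3 cv.py -;python3 st.py
```

```text
time: 14.4
ee_pos: [0.5749, -0.0218, 0.0646]
tcp_rot: [1.285, 1.123, -1.192]
ft_force: [-1.5, -0.0, -1.2]
grip_width: 0.0106
tilt 4.52 yaw rel box -0.0006 roll 0.0002
lip [-68.4   0.   46.4]
lipL [-68.3  65.   46.4]
lipR [-68.4 -65.   46.4]
rear [56.2 -0.1 56.2]
org [-6.1 -0.  51.3]
t 14.4 p [574.9 -21.8  64.6] q [-0.12  0.59  1.76  0.01  0.71  1.5 ] F [-1.5 -0.  -1.2] w 0.0106
x [ 0.079 -0.004 -0.997] z [-0.056 -0.998 -0.   ] jawang mod pi 1.515
in box [-7.1 -0.  64.6]
```

```bash
python3 -m jog '{"dp":[[0,0,0],[0.2,0,-1],[0.4,0,-2],[0.5,0,-2.8],[0.6,0,-3.6],[0.7,0,-4.4],[0.8,0,-5],[0.8,0,-5]],"turn":[[0,0,0],[0.001,0.016,0],[0.002,0.032,0],[0.0025,0.044,0],[0.003,0.056,0],[0.004,0.068,0],[0.0043,0.079,0],[0.0043,0.079,0]],"jaw":[0,0,0,0,0,0,0,0]}' 120; python3 cv.py 9;python3 st.py
```

```text
time: 15.07
ee_pos: [0.5761, -0.0219, 0.0595]
tcp_rot: [1.25, 1.182, -1.25]
ft_force: [0.8, -0.8, -1.8]
grip_width: 0.0093
tilt 0.01 yaw rel box -0.0006 roll 0.0
lip [-68.4   0.   46.2]
lipL [-68.4  65.   46.2]
lipR [-68.5 -65.   46.2]
rear [56.6 -0.1 46.2]
org [-5.9 -0.  46.2]
t 15.17 p [575.8 -21.9  59.6] q [-0.12  0.62  1.71  0.    0.81  1.51] F [-0.3  0.6 -2.1] w 0.0095
x [ 0.001  0.    -1.   ] z [-0.056 -0.998 -0.   ] jawang mod pi 1.515
in box [-6.2  0.  59.6]
```

View pics/g9.png

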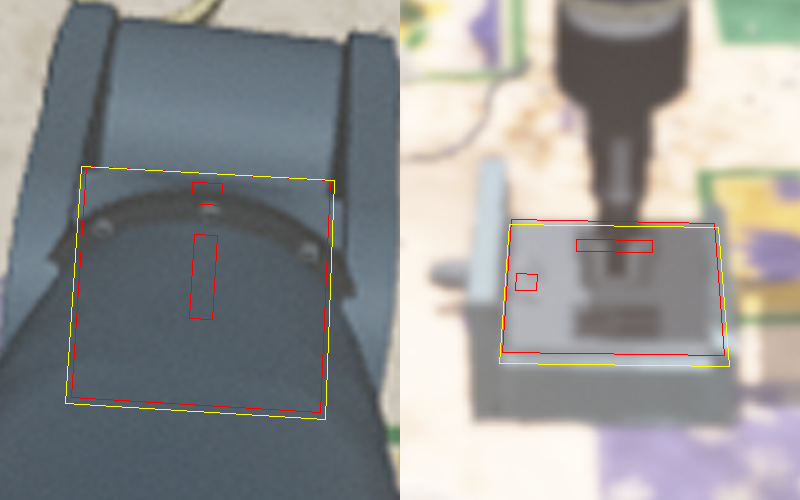

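```bash
python3 -m jog '{"dp":[[0,0,0],[0,0,0],[0,0,0],[0,0,0],[0,0,20],[0,0,50],[0,0,60],[20,-1.1,60],[42,-2.3,60],[42,-2.3,60],[42,-2.3,60]],"turn":[[0,0,0],[0,0,0],[0,0,0],[0,0,0],[0,0,0],[0,0,0],[0,0,0],[0,0,0],[0,0,0],[0,0,0],[0,0,0]],"jaw":[0.1,0.3,0.4,0.4,0.4,0.4,0.3,0.1,0,0,0]}' 40; python3 st.py; python3 - <<'E'
from st import *
C=None
for n in("side",):
    im,d=get_image(n);cv2.imwrite(f"pics/{n}10.png",im[:,:,::-1]);C=cloud(n,d)
    L=(C-BOX[:3,3])@BOX[:3,:3]*1000
    for q in[(-45,-50),(-45,50),(-45,0),(40,-50),(40,50),(50,50),(20,40),(20,-40)]:
        k=(abs(L[...,0]-q[0])<7)&(abs(L[...,1]-q[1])<7); print(q,k.sum(),np.median(L[k][:,2]).round(1) if k.sum() else "")
    cv2.imwrite("pics/g10.png",cv2.resize(im[130:260,250:410,::-1],None,fx=5,fy=4.6,interpolation=cv2.INTER_CUBIC))
E
```

```text
time: 16.08
ee_pos: [0.6178, -0.0242, 0.1192]
tcp_rot: [1.25, 1.182, -1.25]
ft_force: [0.4, 0.2, -0.5]
grip_width: -0.0001
t 16.08 p [617.8 -24.2 119.2] q [-0.11  0.6   1.56  0.    0.98  1.51] F [ 0.4  0.2 -0.5] w -0.0001
x [ 0.  0. -1.] z [-0.056 -0.998 -0.   ] jawang mod pi 1.515
in box [ 35.8   0.  119.2]
(-45, -50) 17 51.0
(-45, 50) 28 53.4
(-45, 0) 22 52.5
(40, -50) 36 429.7
(40, 50) 65 209.7
(50, 50) 41 209.7
(20, 40) 127 271.7
(20, -40) 58 434.8
```

View pics/g10.png

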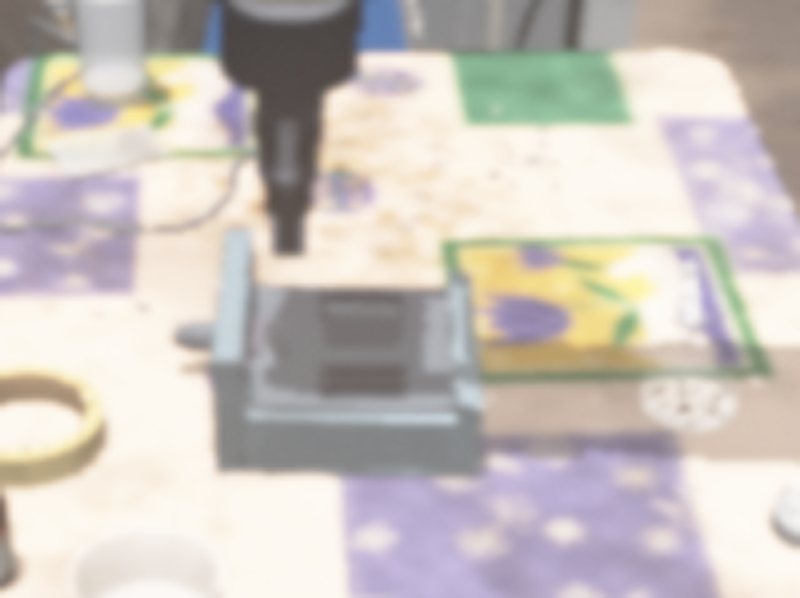

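```bash
python3 -m jog '{"dp":[[0,0,-30],[0,0,-55],[0,0,-63],[0,0,-65],[0,0,-66],[0,0,-67],[0,0,-67]],"turn":[[0,0,0],[0,0,0],[0,0,0],[0,0,0],[0,0,0],[0,0,0],[0,0,0]],"jaw":[0,0,0,0,0,0,0]}' 40; python3 st.py
```

```text
time: 16.72
ee_pos: [0.6182, -0.0242, 0.0538]
tcp_rot: [1.251, 1.181, -1.249]
ft_force: [0.1, 0.3, 0.0]
grip_width: 0.0001
t 16.72 p [618.2 -24.2  53.8] q [-0.11  0.69  1.59  0.    0.86  1.51] F [0.1 0.3 0. ] w 0.0001
x [ 0.002 -0.    -1.   ] z [-0.056 -0.998  0.   ] jawang mod pi 1.515
in box [36.2 -0.  53.8]
```

```bash
python3 -m jog '{"dp":[[0,0,-0.7],[0,0,-1.3],[0,0,-1.3]],"turn":[[0,0,0],[0,0,0],[0,0,0]],"jaw":[0,0,0]}' 40; python3 -m jog '{"dp":[[0,0,-0.5],[0,0,-1],[0,0,-1]],"turn":[[0,0,0],[0,0,0],[0,0,0]],"jaw":[0,0,0]}'
```

```text
time: 16.97
ee_pos: [0.6177, -0.0242, 0.0516]
tcp_rot: [1.25, 1.182, -1.249]
ft_force: [-0.3, -0.2, 0.1]
grip_width: 0.0
time: 17.22
ee_pos: [0.6178, -0.0241, 0.0511]
tcp_rot: [1.25, 1.182, -1.25]
ft_force: [-4.1, -0.8, 7.4]
grip_width: -0.0
```

```bash
python3 -m jog '{"dp":[[0,0,-0.5],[0,0,-1],[0,0,-1],[0,0,-1]],"turn":[[0,0,0],[0,0,0],[0,0,0],[0,0,0]],"jaw":[0,0,0,0]}'
```

```text
time: 17.55
ee_pos: [0.6178, -0.0241, 0.051]
tcp_rot: [1.25, 1.182, -1.249]
ft_force: [-7.9, 0.1, 18.2]
grip_width: 0.0
```

Firm seat at z 51 with 18 N. I'll retreat straight up and back, then check.

```bash
python3 -m jog '{"dp":[[0,0,5],[0,0,30],[0,0,70],[0,0,100],[-20,-20,120],[-45,-50,130],[-70,-80,135],[-95,-110,140],[-120,-145,140],[-140,-180,140],[-160,-215,140],[-180,-250,140]],"turn":[[0,0,0],[0,0,0],[0,0,0],[0,0,0],[0,0,0],[0,0,0],[0,0,0],[0,0,0],[0,0,0],[0,0,0],[0,0,0],[0,0,0]],"jaw":[0,0,0,0,0,0,0,0,0,0,0,0]}'
python3 - <<'E'
from st import *
T=Tm(*(W(BOX,[-6.5,0,46])[0]),-.055);ims=[]
for n,k in(("top",5),("side",5)):
    im,d=get_image(n);cv2.imwrite(f"pics/{n}11.png",im[:,:,::-1]);C=cloud(n,d)
    L=(C-BOX[:3,3])@BOX[:3,:3]*1000
    print(n,[(q,np.median(L[(abs(L[...,0]-q[0])<7)&(abs(L[...,1]-q[1])<7)][:,2]).round(1)) for q in[(-45,-50),(-45,50),(-45,0),(40,-50),(40,50),(48,-40),(48,40),(54,0),(20,40),(20,-40)]])
    big=cv2.resize(im[:,:,::-1],None,fx=k,fy=k,interpolation=cv2.INTER_CUBIC);raw=big.copy()
    for r in Co: cv2.polylines(big,[((proj(n,W(T,r))+.5)*k).astype(np.int32).reshape(-1,1,2)],True,(0,0,255),1)
    c=(proj(n,BOX[:3,3]+[0,0,.06])[0]*k).astype(int);ims.append(big[c[1]-200:c[1]+200,c[0]-200:c[0]+200])
    if n=="top": cv2.imwrite("pics/full11.png",im[:,:,::-1])
cv2.imwrite("pics/g11.png",np.hstack(ims))
E
```

```text
time: 18.55
ee_pos: [0.4363, -0.2756, 0.1897]
tcp_rot: [1.25, 1.182, -1.249]
ft_force: [0.6, -0.9, -0.1]
grip_width: 0.0
top [((-45, -50), np.float64(49.7)), ((-45, 50), np.float64(49.7)), ((-45, 0), np.float64(49.8)), ((40, -50), np.float64(49.5)), ((40, 50), np.float64(49.8)), ((48, -40), np.float64(49.1)), ((48, 40), np.float64(50.1)), ((54, 0), np.float64(60.2)), ((20, 40), np.float64(50.1)), ((20, -40), np.float64(49.7))]
side [((-45, -50), np.float64(51.1)), ((-45, 50), np.float64(51.0)), ((-45, 0), np.float64(52.1)), ((40, -50), np.float64(51.6)), ((40, 50), np.float64(50.9)), ((48, -40), np.float64(52.0)), ((48, 40), np.float64(50.4)), ((54, 0), np.float64(60.4)), ((20, 40), np.float64(51.3)), ((20, -40), np.float64(51.1))]
```

View pics/g11.png

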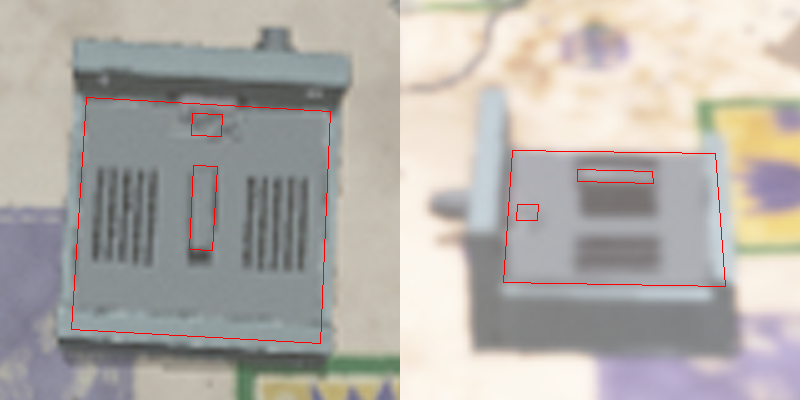

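View pics/full11.png

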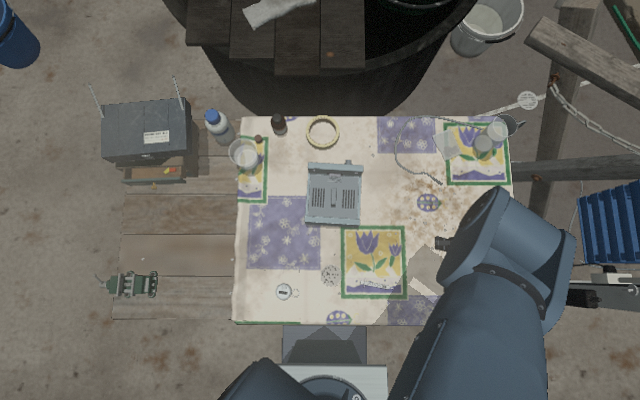

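```bash
python3 -m jog '{"dp":[[0,0,0],[0,0,0],[0,0,0]],"turn":[[0,0,0],[0,0,0],[0,0,0]],"jaw":[0,0,0]}'; python3 -c "
from station import bot
print(bot.job_done())"
```

```text
time: 18.9
ee_pos: [0.4381, -0.2732, 0.1893]
tcp_rot: [1.249, 1.183, -1.249]
ft_force: [0.2, 0.2, -0.4]
grip_width: 0.0003
the job is handed in; nothing more can be done
None
```

The egg tray is in the box with its notch over the key, and the cover is closed on top with the catch over its rear edge. I handed the job in at about 19 s, with the arm clear of everything.

- **Tray:** I gripped it by its rib and lowered it in flat. Depth readings put the plate top level at about 9–10 mm (10 expected), and in the top view the notch lay around the key.
- **Cover:** I slid the lip under the hood at about 26° tilt rather than 30°, to keep joint 5 off its limit. I then pivoted the back down until the cover lay flat, let go, and pressed beside and on the press mark with about 18 N. It stopped firmly at 51 mm, the closed height.
- **Last checks:**
  - Both cameras put the cover's top level at 49–52 mm.
  - The catch nose read about 60 mm over the rear edge, which means it is out.
  - The tape roll and glass looked unmoved in the top view; I did not measure their positions.
- **Disagreements:** The box's two side edges gave a slightly different yaw from its other edges (−0.016 and −0.041 against about −0.058 rad). I used −0.055, and the tray and cover both went in without contact forces. No check failed.

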